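# Open the stuck varnish can

## Task

The black bung has dried fast in the slanting neck of the varnish can, and a straight tug would only lift or topple the can. Work the bung loose by twisting it to and fro while you pull it out along the neck, with the can staying where it stands, then set the bung down (do not drop it) in the shallow white dish. Leave everything else on the table alone.

Things in the scene. Friction and masses are not known exactly. Their poses are not given: they have to be found in the camera images.
- can: Varnish can: bare-metal 5 litre can, 150 mm deep (x), 190 wide (y), about 4.4 kg, loose on the table. Origin at the centre of its underside, z up; front (own -x) roughly faces the robot. Front wall 170 mm high, then a shoulder slopes up at 30 degrees towards +x to a flat top 222 high; wire handle along y, up to 251 high, 52 behind the centre. A straight pull of some 25 N on the bung topples it.
- neck (a point): Centre of the rim of the can's round pouring neck, where the bung sits: 43 mm in front of (own -x) and 218.5 mm above the can's origin. The neck, 28 mm outside diameter, stands 26 mm out of the shoulder and leans 30 degrees from vertical towards the can's own -x. The point's axes are those of the can (z up, not along the neck).
- bung: Black plastic bung, 50 g. Origin at the centre of its grip, a hexagonal prism 34 mm across flats (39 across corners), 36 high. Own z: its axis, out of the neck (30 degrees from vertical at the start); own y: square to a pair of flats, at the start parallel to the can's y (level). Below the grip a flange 31 mm across, 3 thick, rests on the rim 21 mm below the origin.
- bung_tip (a point): Tip of the bung's stopper (20 mm in diameter, 22 long), 43 mm below the bung's origin on its axis. The neck grips the stopper with about 45 N of friction for the first 12 mm of travel; friction acts against the direction of sliding, so while the bung is turned (about 0.45 N m) a few newtons draw it out. It leaves the neck at 22 mm.
- dish: Shallow round white plastic dish, 132 mm across the rim, 22 mm high, floor 4 mm thick and about 110 mm across inside. Origin at the centre of its underside, z up. Loose, 0.25 kg.
- brush_jar: Glass jar with three upright brushes, 66 mm in diameter, 235 mm high over the brushes; origin under its centre. Leave alone.
- ink_jar: Small dark glass jar with a lid, 56 mm in diameter, 65 mm high; origin under its centre. Leave alone.
- paint_pot: White lidded paint pot, 86 mm in diameter, 85 mm high; origin under its centre. Leave alone.
- paint_pot_small: Small clear lidded pot, 60 mm in diameter, 70 mm high; origin under its centre. Leave alone.
- brush: Paint brush lying on the table, 200 mm long along its own x. Leave alone.
- house_a: Small wooden toy house, 30 x 45 mm, 50 mm high; origin under its centre. Leave alone.
- house_b: Another such toy house. Leave alone.
Things that resemble listed ones, but are neither listed nor needed, are in the scene too. What is meant by the dish is not purple or red, and is the larger of those in its own colour.

How it is judged:
By the outcome, as a careful person would: the job done as asked, in the order asked, and still so for the second after the job is handed in, with the robot touching nothing.
It also fails if it takes over 69 s, if anything falls off the work surface, if the arm or the gripper's body presses on something with over 40 N, if the wrist force passes 120 N, or if a joint passes its speed limit or range.

## Robot

A 7-joint arm with a two-finger parallel gripper is mounted at the origin on the work surface. World frame = base frame: x ahead of the robot, y to its left, z up, the work surface at z = 0. Lengths are in mm, angles in rad, forces in N, time in s.
With the tool pointing down it reaches from about 425 to 825 mm from the base axis. Payload 3.6 kg.
Tool frame: the origin (TCP) lies midway between the tips of the shut fingers; the grasp point (between the pads) lies 19 mm behind it (robot.tcp_to_grasp is the z of the grasp point in the tool frame, in mm); z points along the fingers, y is the direction in which the jaws open and shut (so a half turn about z gives the same grasp; the last joint's range is limited). The gripper opens to 93 mm and grips with 3 to 60 N. Pads are 15 mm wide; open, the fingers measure 128 mm over their backs; the gripper's body (75 mm by 188 mm) begins 65 mm behind the grasp point.
Start: joints at [-1.139, 0.615, -0.013, 1.423, 0.008, 1.103, -0.04], TCP at [287.831, 582.765, 218.64] pointing down, gripper open.
Joint ranges: [-3.12, 3.12], [-0.3, 2.06], [-1.34, 1.32], [0.26, 2.42], [-1.36, 4.5], [0.01, 1.98], [-2.84, 2.84]. Speed limits (rad/s): [2.79, 2.79, 3.14, 3.14, 3.14, 3.14, 3.14].

## Interface

Orientations are given as a unit quaternion [x, y, z, w].
In Python, from cell import readout, eyes, order, models, robot gives the robot as it stands.
- The arm moves only by the shell command python3 -m crank 'ROWS' [FORCE]. ROWS is JSON, a list of rows, each an object with "hand": the closure, from 0 (fully open) to 1 (shut); "delta_pos": the shift along the tool's x, y, z each as a share of 150 mm, from -1 to 1, a list of three; "dr": the turn, a rotation vector about the tool's x, y, z each as a share of pi/2 rad, from -1 to 1, a list of three. A call has 1 to 10 rows; each row is the pose to reach, as a shift and turn from the pose measured when the call began, along the tool's axes at that moment; what a row does not reach only later rows make up. A row lasts 1/12 s, in which the tool goes at most 41.7 mm and 7.16 degrees, less where a joint would pass 70% of its speed; a pose out of reach is approached as far as the arm can. A call with a number of a shift or a turn outside -1 to 1 is refused whole. A call with a gripper value outside its range is refused whole. The fingers move at their own pace and stop on an object; FORCE is the grip in N (left out, the last holds). Time passes only in rows, so rows that repeat a pose let the fingers close. It gives the time, the measured TCP pose, the force and the opening at its end, in the units of the state.
- readout.get_obs(): the state, without advancing time (a new reading comes with each control period).
- eyes.camera(name): name is "side" or "top" or "wrist"; returns the picture (420x560x3 uint8, red, green, blue); there is no depth.
- eyes.camera_info(name): a dict with "fx", "fy", "cx", "cy" (pixels), "position" and "orientation" of the camera in the world. Camera axes: x right, y down, z forward; pixel columns grow to the right and rows downward; lengths in mm; the calibration is good to about 2 mm. The wrist camera is an equidistant fisheye: a pixel r from the principal point sees the ray r / f radians off the axis. A picture is of the moment at which its call begins: read the wrist's pose just before it. camera_info takes no time and is no camera call; for the wrist camera it gives the pose at the moment of the call.
- order.sign_off(): hands the job in, once; it reports no verdict.
Trained networks look in the newest picture that a camera, given by its name, has taken for a name from the list of things; names that differ only in an ending like _2 or _b are one class to them, and where a whole thing is asked for, a point or a joint stands for the part that bears it (a point fixed in the world has none). Each returns a list of dicts, best first, with "score" (0 to 1); they miss things now and then, are a little off and sometimes report something else, mostly with a low value. They report only what shows in the picture. A call takes as long as a camera call. They do not tell look-alikes from the thing itself.
- models.search_frame(name, camera): "box" ([left, top, right, bottom] in pixels, round what is visible of it).
- models.outline_of(name, camera): "pixels" (420x560 bool, what is visible of it) and "box" ([left, top, right, bottom] in pixels, round what is visible of it).
The state is a dict: "time": time; "joints": joint angles; "qd": joint speeds; "joint_efforts": joint torques, N m; "position": TCP position; "orientation": TCP orientation; "contact_force": force on the tool from outside, world axes, zero at the start; "wrist_torque": the same for the moment, N m; "gripper_width": finger opening in mm.
Only numpy, scipy, OpenCV 4.12 (cv2) and the standard library are available. Lean on these libraries where they do the work, as an engineer would, in place of code of your own. Each camera call takes 0.05 s, during which the arm holds its last target.

## Working session

There is one attempt and no reset: what is moved stays moved. The work goes in short steps, Python scripts to look and compute and a shell command to move; the robot and the scene stay as the last step left them, time stands still between calls to the robot, and variables do not carry over. Pictures are saved under pics/ and viewed, and the job is handed in when it is done.

```bash
ls; mkdir -p pics; python3 - <<'E'
from cell import readout, eyes, order, models, robot
import cv2
o=readout.get_obs(); print(o); print(robot, [a for a in dir(robot) if a[0]!='_'], robot.tcp_to_grasp)
for n in ("side","top","wrist"):
    print(n, eyes.camera_info(n))
    im=eyes.camera(n); cv2.imwrite(f"pics/{n}0.png", im[:,:,::-1])
E
```

```text
pics
{'time': 0.0, 'joints': array([-1.13847863,  0.61587518, -0.01260221,  1.42488351,  0.00810919,
        1.10339592, -0.04040598]), 'qd': array([ 3.96103141e-05, -1.64155010e-03, -1.46058932e-04,  1.48352142e-03,
        5.84759364e-04,  6.47900900e-04,  9.80312521e-04]), 'joint_efforts': array([ 3.46715515e-04, -4.58939731e+01,  2.09175115e-01, -1.65745926e+01,
       -6.10177475e-02,  2.04622565e-02,  2.43371014e-04]), 'position': array([287.53044967, 582.06935547, 217.51490488]), 'orientation': array([ 2.27375905e-01,  9.73806254e-01, -1.22851302e-03, -2.60225622e-04]), 'contact_force': array([ 0.12775421, -0.09299191, -0.71821476]), 'wrist_torque': array([0.01375072, 0.04086098, 0.04745767]), 'gripper_width': 93.44862986934235}
<Robot object at 0x7f7dabbc7a10> ['MotionError', 'tcp_to_grasp'] -18.8
side {'fx': 420.44131430976086, 'fy': 420.44131430976086, 'cx': 285.7457767169762, 'cy': 214.17756769209603, 'position': array([ 230.34444267, -683.77920132, 1054.49563163]), 'orientation': array([ 0.91363484, -0.21366587,  0.08555555, -0.33510973])}
top {'fx': 390.01528129770105, 'fy': 390.01528129770105, 'cx': 284.99332397853857, 'cy': 208.5332240785207, 'position': array([ 426.62745006,   15.84512546, 1101.60318361]), 'orientation': array([-0.69681438,  0.71245096, -0.06914494,  0.04563262])}
wrist {'fx': 325.19226210127806, 'fy': 325.19226210127806, 'cx': 275.5914149208005, 'cy': 207.91529246268078, 'position': array([227.84928725, 612.23692426, 383.31938887]), 'orientation': array([0.84312353, 0.52405867, 0.06252825, 0.10293414])}
```

View pics/side0.png

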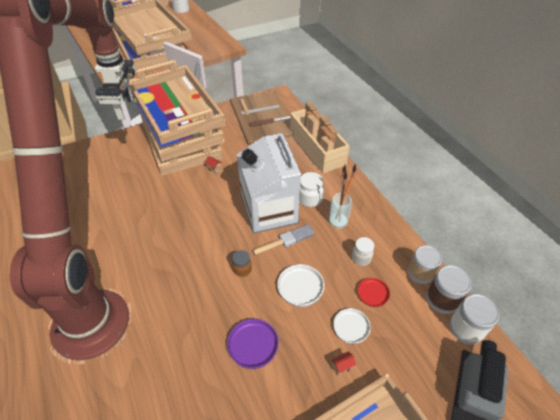

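View pics/top0.png

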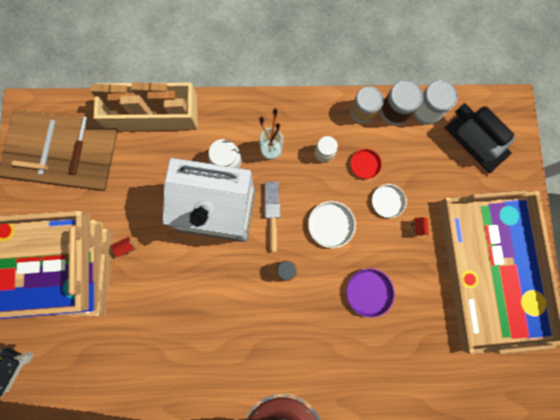

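View pics/wrist0.png

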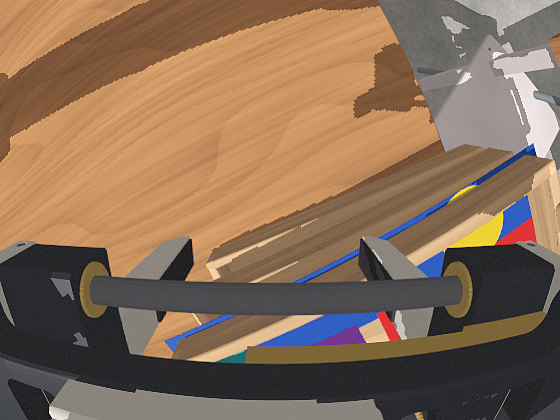

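```bash
cat > h.py <<'E'
import numpy as np, cv2
from scipy.spatial.transform import Rotation as R
def proj(P,ci):
    c=R.from_quat(ci['orientation']).inv().apply(np.atleast_2d(P)-ci['position'])
    return np.c_[ci['fx']*c[:,0]/c[:,2]+ci['cx'], ci['fy']*c[:,1]/c[:,2]+ci['cy']]
def ray(uv,ci):
    d=np.array([(uv[0]-ci['cx'])/ci['fx'],(uv[1]-ci['cy'])/ci['fy'],1.])
    d=R.from_quat(ci['orientation']).apply(d); return np.array(ci['position']),d/np.linalg.norm(d)
def onplane(uv,ci,z):
    p,d=ray(uv,ci); return p+d*(z-p[2])/d[2]
def tri(rays):
    A=np.zeros((3,3));b=np.zeros(3)
    for p,d in rays:
        M=np.eye(3)-np.outer(d,d);A+=M;b+=M@p
    x=np.linalg.solve(A,b); return x,[np.linalg.norm((np.eye(3)-np.outer(d,d))@(x-p)) for p,d in rays]
AX=np.array([-.5,0,np.sqrt(3)/2])
def hexprism(c,ax,rad,h,n):
    y=np.array([0,1,0.]);x=np.cross(y,ax)
    out=[]
    for k in range(n):
        t=2*np.pi*k/n
        for s in (-h/2,h/2): out.append(c+ax*s+rad*(x*np.cos(t)+y*np.sin(t)))
    return np.array(out)
RIM=np.array([-43,0,218.5])
def canparts():
    xs=-75+52/np.tan(np.pi/6)
    body=np.array([[x,y,z] for y in(-95,95) for x,z in((-75,0),(75,0),(-75,170),(xs,222),(75,222))],float)
    neck=hexprism(RIM-AX*13,AX,14,26,24)
    return [body,neck]
def bungpart(): return hexprism(RIM+21*AX,AX,39/2,36,6)  # corners at x dir since flats normal to y
def sil(parts,x,y,yaw,ci,S=2):
    m=np.zeros((420*S,560*S),np.uint8); Rz=R.from_euler('z',yaw)
    for p in parts:
        u=proj(Rz.apply(p)+[x,y,0],ci); h=cv2.convexHull((u*S).astype(np.float32))
        cv2.fillPoly(m,[np.round(h*8).astype(np.int32)],1,shift=3)
    return m>0
E
python3 - <<'E'
from cell import readout, eyes, order, models, robot
from h import *
import pickle
D={}
for n in ("side","top"):
    im=eyes.camera(n); ci=eyes.camera_info(n); D[n]=dict(im=im,ci=ci)
    for k in ("can","bung","dish"):
        r=models.outline_of(k,n); D[n][k]=r
        for q in r[:4]: print(n,k,round(q['score'],2),q['box'],q['pixels'].sum())
pickle.dump(D,open('D.pkl','wb'))
E
```

```text
side can 0.8 [236.9, 134.4, 300.7, 235.2] 4726
side bung 0.53 [243.6, 147.2, 258.1, 166.0] 187
side dish 0.78 [274.2, 266.2, 325.3, 309.5] 1531
side dish 0.73 [355.3, 278.2, 390.7, 309.7] 737
side dish 0.6 [335.5, 312.2, 370.6, 347.7] 957
side dish 0.6 [226.6, 319.0, 276.5, 366.8] 1981
top bung 0.83 [190.3, 204.3, 206.8, 226.9] 313
top dish 0.88 [345.5, 266.8, 394.8, 318.8] 1825
top dish 0.87 [367.6, 184.0, 408.2, 219.3] 923
top dish 0.78 [351.5, 145.9, 377.2, 179.1] 688
top dish 0.55 [306.0, 203.4, 352.4, 246.1] 1680
```

```bash
python3 - <<'E'
from cell import eyes, models
from h import *
import pickle
D=pickle.load(open('D.pkl','rb'))
eyes.camera("top")
r=models.outline_of("can","top"); D['top']['can']=r
for q in r[:4]: print(q['score'],q['box'],q['pixels'].sum())
pickle.dump(D,open('D.pkl','wb'))
a=cv2.resize(D['top']['im'][140:260,140:280],None,fx=4,fy=4,interpolation=cv2.INTER_CUBIC)
cv2.imwrite('pics/topz.png',a[:,:,::-1])
a=cv2.resize(D['side']['im'][120:245,210:340],None,fx=4,fy=4,interpolation=cv2.INTER_CUBIC)
cv2.imwrite('pics/sidez.png',a[:,:,::-1])
# bung triangulate by mask centroid, dish
def cen(q): ys,xs=np.nonzero(q['pixels']); return xs.mean()+.0,ys.mean()
b=[ray(cen(D[n]['bung'][0]),D[n]['ci']) for n in D]; print(tri(b))
print([onplane(cen(D['side']['dish'][0]),D['side']['ci'],11),onplane(cen(D['top']['dish'][3]),D['top']['ci'],11)])
E
```

```text
0.61 [274.1, 261.5, 296.3, 277.1] 330
0.57 [161.9, 155.9, 254.1, 243.0] 5992
0.56 [306.6, 200.6, 354.3, 247.9] 1684
(array([554.41967857, 178.56963507, 235.83438851]), [np.float64(0.4161142149221261), np.float64(0.4161142149221612)])
[array([ 558.66159894, -151.00105749,   11.        ]), array([ 557.44085623, -151.40437607,   11.        ])]
```

View pics/topz.png

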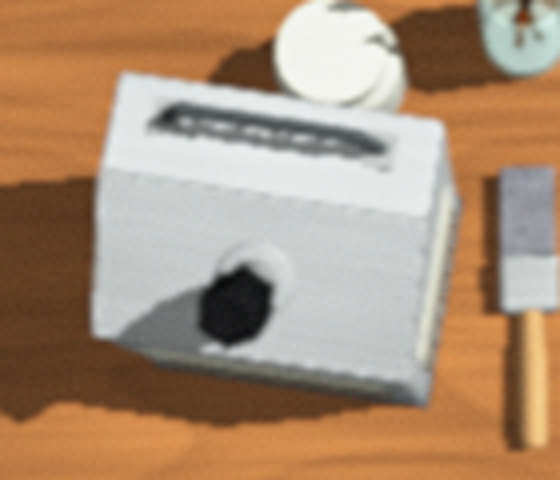

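View pics/sidez.png

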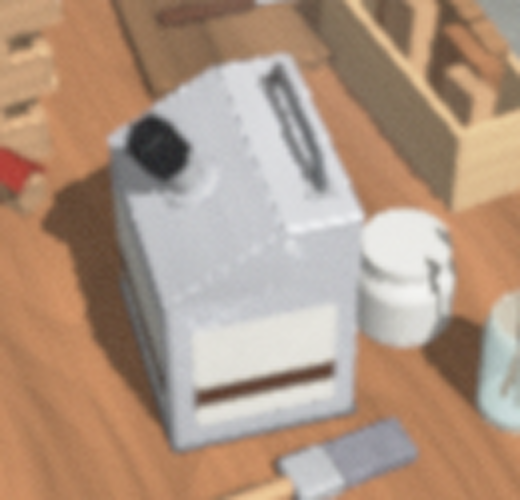

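The top zoom shows the can turned clockwise by about 8–10°, with the bung at about (200,216). The side zoom shows the same bung at about (250,157). The white larger dish is at (331,225) in the top view. Next I'll fit the can's outline.

```bash
python3 - <<'E'
from h import *
import pickle
from scipy.optimize import minimize
D=pickle.load(open('D.pkl','rb'))
parts=canparts()+[bungpart()]
M={}
for n,i in (('side',0),('top',1)):
    m=(D[n]['can'][i]['pixels']|D[n]['bung'][0]['pixels']).astype(np.uint8)
    m=cv2.morphologyEx(m,cv2.MORPH_CLOSE,np.ones((5,5)))
    M[n]=cv2.resize(m,None,fx=2,fy=2,interpolation=cv2.INTER_NEAREST)>0
def f(v,ns=('side','top')):
    s=0
    for n in ns:
        a=sil(parts,v[0],v[1],v[2]/100,D[n]['ci']); s+=1-(a&M[n]).sum()/(a|M[n]).sum()
    return s
for ns in (('side','top'),('side',),('top',)):
    best=min((minimize(f,[595,172,y0],args=(ns,),method='Nelder-Mead',options=dict(initial_simplex=[[595,172,y0],[605,172,y0],[595,182,y0],[595,172,y0+8]])) for y0 in(-20,-8)),key=lambda r:r.fun)
    print(ns,best.x,best.fun)
    x,y,yw=best.x; Rz=R.from_euler('z',yw/100)
    print('bung',Rz.apply(RIM+21*AX)+[x,y,0])
    if len(ns)==2: V=best.x
for n in ('side','top'):
    im=cv2.resize(D[n]['im'],None,fx=2,fy=2,interpolation=cv2.INTER_CUBIC).copy()
    for p in (parts,[bungpart()]):
        c,_=cv2.findContours(sil(p,V[0],V[1],V[2]/100,D[n]['ci']).astype(np.uint8),cv2.RETR_EXTERNAL,cv2.CHAIN_APPROX_NONE)
        cv2.drawContours(im,c,-1,(255,0,0),1)
    x0,y0=(420,240) if n=='side' else (280,280)
    cv2.imwrite(f'pics/fit_{n}.png',cv2.resize(im[y0:y0+250,x0:x0+280],None,fx=2,fy=2)[:,:,::-1])
E
```

```text
('side', 'top') [605.0010672  168.03049067 -18.32115824] 0.05350292988585137
bung [552.39646184 177.77756685 236.68653348]
('side',) [605.30910599 166.86211738 -18.9707078 ] 0.02199068276311178
bung [552.768922   176.95067852 236.68653348]
('top',) [604.89768674 169.61533539 -19.17391697] 0.023552078008886146
bung [552.37811209 179.8106421  236.68653348]
```

```bash
python3 -c "
import cv2,numpy as np
cv2.imwrite('pics/fit.png',cv2.resize(np.hstack([cv2.imread('pics/fit_side.png'),cv2.imread('pics/fit_top.png')]),(800,357)))"
```

```text
(no output)
```

View pics/fit.png

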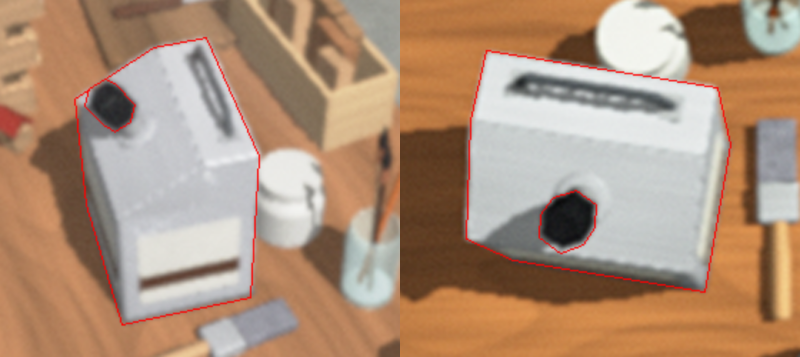

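```bash
cat >> h.py <<'E'
YAW=-0.187
BUNG=np.array([552.8,178.3,236.5])
N=R.from_euler('z',YAW).apply(AX)
def tool(yaw,n):  # tool z=-n, y along level yaw dir
    y=np.array([-np.sin(yaw),np.cos(yaw),0]);z=-n;y=y-z*(y@z);y/=np.linalg.norm(y);return R.from_matrix(np.c_[np.cross(y,z),y,z])
def delta(o,pos,Rt=None):
    R0=R.from_quat(o['orientation']); d=R0.inv().apply(pos-o['position'])/150
    w=(R0.inv()*Rt).as_rotvec()/(np.pi/2) if Rt is not None else np.zeros(3)
    print('pos',o['position'].round(1),'dp',d.round(3),'dr',w.round(4),'rows',round(max(np.linalg.norm(d)*150/41.7,np.linalg.norm(w)*90/7.16),1))
def rep(o):
    print('t',round(o['time'],2),'p',o['position'].round(1),'q',o['orientation'].round(3),'j',o['joints'].round(2),'F',o['contact_force'].round(1),'T',o['wrist_torque'].round(2),'w',round(o['gripper_width'],1))
E
python3 - <<'E'
from cell import readout
from h import *
o=readout.get_obs(); rep(o)
print(tool(YAW,N).as_quat(),N)
delta(o,np.array([287,582,400.]))
delta(o,BUNG+N*100,tool(YAW,N))
E
```

```text
t 0.65 p [287.8 582.7 218.7] q [ 0.227  0.974 -0.    -0.   ] j [-1.14  0.61 -0.01  1.42  0.01  1.1  -0.04] F [ 0.3 -0.3  0.1] T [-0.02  0.06  0.03] w 92.9
[ 0.09018253  0.96170672 -0.02416434  0.25768854] [-0.4912832   0.09295602  0.8660254 ]
pos [287.8 582.7 218.7] dp [ 0.003 -0.007 -1.209] dr [0. 0. 0.] rows 4.3
pos [287.8 582.7 218.7] dp [-2.457 -1.725 -0.696] dr [-0.0453 -0.3313 -0.169 ] rows 11.1
```

```bash
python3 -m crank '[{"hand":0,"delta_pos":[0,0,-0.3],"dr":[0,0,0]},{"hand":0,"delta_pos":[0,0,-0.6],"dr":[0,0,0]},{"hand":0,"delta_pos":[0,0,-0.9],"dr":[0,0,0]},{"hand":0,"delta_pos":[0,0,-1],"dr":[0,0,0]},{"hand":0,"delta_pos":[0,0,-1],"dr":[0,0,0]}]'; python3 - <<'E'
from cell import readout
from h import *
o=readout.get_obs(); rep(o)
delta(o,BUNG+N*100,tool(YAW,N))
E
```

```text
time: 1.07
position: [288.9, 585.2, 376.5]
orientation: [0.227, 0.974, 0.007, 0.001]
contact_force: [-0.0, 0.1, 1.0]
gripper_width: 93.1
t 1.07 p [288.9 585.2 376.5] q [0.227 0.974 0.007 0.001] j [-1.14  0.53 -0.01  1.14  0.    1.46 -0.04] F [-0.   0.1  1. ] T [ 0.06  0.01 -0.06] w 93.1
pos [288.9 585.2 376.5] dp [-2.458 -1.747  0.329] dr [-0.0362 -0.3303 -0.1715] rows 10.9
```

```bash
python3 -m crank '[{"hand":0,"delta_pos":[-0.5,-0.35,0],"dr":[-0.01,-0.07,-0.03]},{"hand":0,"delta_pos":[-0.75,-0.53,0],"dr":[-0.01,-0.12,-0.06]},{"hand":0,"delta_pos":[-1,-0.71,0],"dr":[-0.02,-0.16,-0.08]},{"hand":0,"delta_pos":[-1,-0.71,0],"dr":[-0.02,-0.16,-0.08]},{"hand":0,"delta_pos":[-1,-0.71,0],"dr":[-0.02,-0.16,-0.08]}]'; python3 - <<'E'
from cell import readout
from h import *
o=readout.get_obs(); rep(o)
delta(o,BUNG+N*100,tool(YAW,N))
E
```

```text
time: 1.48
position: [378.9, 417.0, 375.1]
orientation: [0.168, 0.977, -0.008, 0.129]
contact_force: [1.6, -1.2, 0.3]
gripper_width: 92.5
t 1.48 p [378.9 417.  375.1] q [ 0.168  0.977 -0.008  0.129] j [-1.06  0.31  0.07  1.52  0.24  1.23  0.17] F [ 1.6 -1.2  0.3] T [ 0.    0.14 -0.04] w 92.5
pos [378.9 417.  375.1] dp [-1.168 -1.178  0.633] dr [-0.0205 -0.168  -0.0949] rows 6.4
```

```bash
python3 -m crank '[{"hand":0,"delta_pos":[-0.2,-0.2,0.05],"dr":[0,-0.05,-0.03]},{"hand":0,"delta_pos":[-0.4,-0.4,0.1],"dr":[-0.01,-0.1,-0.06]},{"hand":0,"delta_pos":[-0.6,-0.6,0.2],"dr":[-0.01,-0.13,-0.08]},{"hand":0,"delta_pos":[-0.8,-0.8,0.3],"dr":[-0.02,-0.17,-0.095]},{"hand":0,"delta_pos":[-1,-1,0.4],"dr":[-0.02,-0.17,-0.095]},{"hand":0,"delta_pos":[-1,-1,0.4],"dr":[-0.02,-0.17,-0.095]},{"hand":0,"delta_pos":[-1,-1,0.4],"dr":[-0.02,-0.17,-0.095]}]'; python3 - <<'E'
from cell import readout
from h import *
o=readout.get_obs(); rep(o)
delta(o,BUNG+N*100,tool(YAW,N))
E
```

```text
time: 2.07
position: [481.9, 216.1, 350.2]
orientation: [0.095, 0.961, -0.028, 0.258]
contact_force: [0.6, -0.6, -0.0]
gripper_width: 93.1
t 2.07 p [481.9 216.1 350.2] q [ 0.095  0.961 -0.028  0.258] j [-0.88  0.15  0.2   1.92  0.53  0.81  0.37] F [ 0.6 -0.6 -0. ] T [ 0.18  0.51 -0.06] w 93.1
pos [481.9 216.1 350.2] dp [-0.064 -0.157  0.247] dr [-0.006   0.0014 -0.0045] rows 1.1
```

```bash
python3 -m crank '[{"hand":0.2,"delta_pos":[-0.064,-0.157,0.247],"dr":[-0.006,0,-0.005]},{"hand":0.2,"delta_pos":[-0.064,-0.157,0.4],"dr":[-0.006,0,-0.005]},{"hand":0.2,"delta_pos":[-0.064,-0.157,0.4],"dr":[-0.006,0,-0.005]},{"hand":0.2,"delta_pos":[-0.064,-0.157,0.4],"dr":[-0.006,0,-0.005]}]'; python3 - <<'E'
from cell import readout,eyes
from h import *
o=readout.get_obs(); rep(o)
delta(o,BUNG-N*15,tool(YAW,N))
for n in('wrist','side','top'):
    ci=eyes.camera_info(n); im=eyes.camera(n)
    if n=='wrist':
        cv2.imwrite('pics/wrist1.png',im[:,:,::-1])
        print(ci, R.from_quat(o['orientation']).inv().apply(ci['position']-o['position']))
    else: 
        u=proj(np.array([BUNG,o['position']]),ci); print(n,u.round(1))
        x,y=u.mean(0).astype(int); cv2.imwrite(f'pics/{n}1.png',cv2.resize(im[max(y-60,0):y+60,max(x-70,0):x+70],None,fx=4,fy=4,interpolation=cv2.INTER_CUBIC)[:,:,::-1])
E
```

```text
time: 2.4
position: [514.5, 185.6, 301.9]
orientation: [0.09, 0.962, -0.025, 0.258]
contact_force: [-0.2, 0.6, -1.1]
gripper_width: 75.1
t 2.4 p [514.5 185.6 301.9] q [ 0.09   0.962 -0.025  0.258] j [-0.79  0.21  0.24  1.99  0.53  0.62  0.43] F [-0.2  0.6 -1.1] T [0.12 0.55 0.04] w 75.1
pos [514.5 185.6 301.9] dp [-0.007  0.001  0.608] dr [-0.0009 -0.      0.0008] rows 2.2
{'fx': 325.19226210127806, 'fy': 325.19226210127806, 'cx': 275.5914149208005, 'cy': 207.91529246268078, 'position': array([376.10224188, 212.2890681 , 412.34817001]), 'orientation': array([0.71410452, 0.5922573 , 0.23748952, 0.28789713])} [  66.84354664    0.37029259 -166.10276291]
side [[248.2 156.6]
 [233.1 141.2]]
top [[198.5 217. ]
 [188.7 231.2]]
```

View pics/wrist1.png

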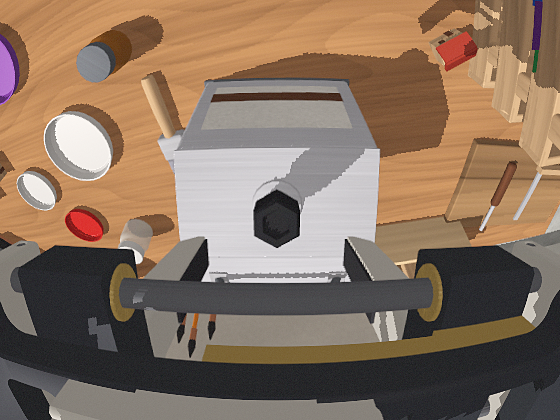

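View pics/side1.png

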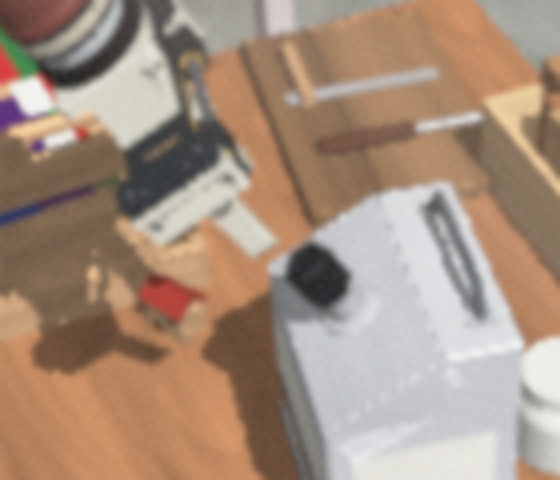

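View pics/top1.png

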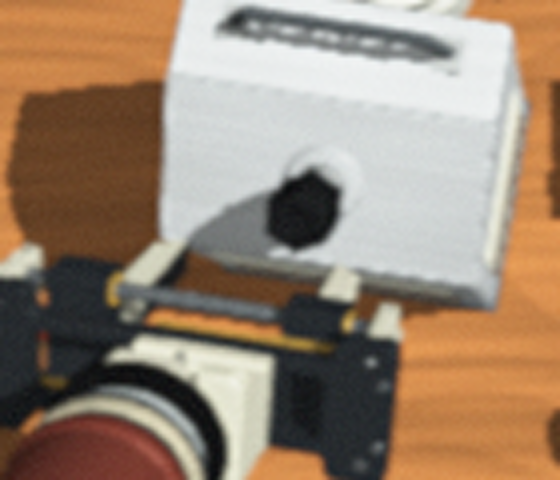

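Wrist view: the bung is centred at (276,220) between the fingers (pads at 200 and 350). Its flats are parallel to the pads, so I'll go down along the neck.

```bash
python3 -m crank '[{"hand":0.2,"delta_pos":[-0.007,0,0.15],"dr":[0,0,0]},{"hand":0.2,"delta_pos":[-0.007,0,0.3],"dr":[0,0,0]},{"hand":0.2,"delta_pos":[-0.007,0,0.42],"dr":[0,0,0]},{"hand":0.2,"delta_pos":[-0.007,0,0.52],"dr":[0,0,0]},{"hand":0.2,"delta_pos":[-0.007,0,0.58],"dr":[0,0,0]},{"hand":0.2,"delta_pos":[-0.007,0,0.607],"dr":[0,0,0]},{"hand":0.2,"delta_pos":[-0.007,0,0.607],"dr":[0,0,0]}]' 15; python3 - <<'E'
from cell import readout,eyes
from h import *
o=readout.get_obs(); rep(o)
delta(o,BUNG-N*15,tool(YAW,N))
n='wrist'
im=eyes.camera(n);cv2.imwrite('pics/wrist2.png',im[:,:,::-1])
E
```

```text
time: 3.13
position: [560.8, 180.3, 226.1]
orientation: [0.088, 0.961, -0.023, 0.259]
contact_force: [-0.5, -0.7, -0.2]
gripper_width: 74.8
t 3.13 p [560.8 180.3 226.1] q [ 0.088  0.961 -0.023  0.259] j [-0.73  0.37  0.28  2.02  0.58  0.4   0.4 ] F [-0.5 -0.7 -0.2] T [ 0.1   0.53 -0.02] w 74.8
pos [560.8 180.3 226.1] dp [ 0.009 -0.023  0.015] dr [0.0028 0.0021 0.0023] rows 0.1
```

View pics/wrist2.png

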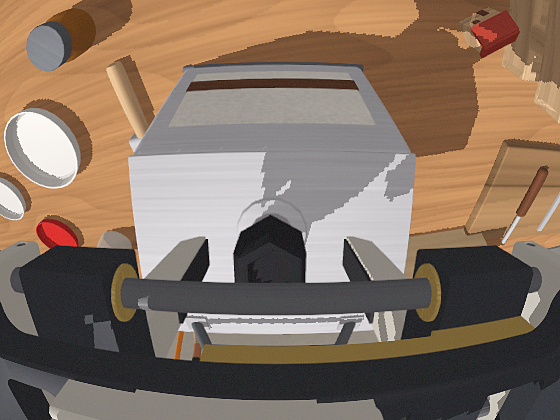

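```bash
python3 -m crank '[{"hand":0.2,"delta_pos":[0.006,-0.02,0.012],"dr":[0.003,0.002,0.002]},{"hand":0.35,"delta_pos":[0.006,-0.02,0.012],"dr":[0.003,0.002,0.002]},{"hand":0.5,"delta_pos":[0.006,-0.02,0.012],"dr":[0.003,0.002,0.002]},{"hand":0.5,"delta_pos":[0.006,-0.02,0.012],"dr":[0.003,0.002,0.002]}]' 15; python3 - <<'E'
from cell import readout,eyes
from h import *
o=readout.get_obs(); rep(o)
delta(o,BUNG-N*15,tool(YAW,N))
n='wrist'
im=eyes.camera(n);cv2.imwrite('pics/wrist3.png',im[:,:,::-1])
E
```

```text
time: 3.52
position: [560.5, 177.5, 225.2]
orientation: [0.09, 0.962, -0.024, 0.258]
contact_force: [0.4, -0.4, -0.1]
gripper_width: 59.1
t 3.52 p [560.5 177.5 225.2] q [ 0.09   0.962 -0.024  0.258] j [-0.73  0.37  0.28  2.02  0.58  0.4   0.4 ] F [ 0.4 -0.4 -0.1] T [0.15 0.44 0.02] w 59.1
pos [560.5 177.5 225.2] dp [ 0.007 -0.004  0.009] dr [ 0.0006  0.0008 -0.0001] rows 0.0
```

View pics/wrist3.png

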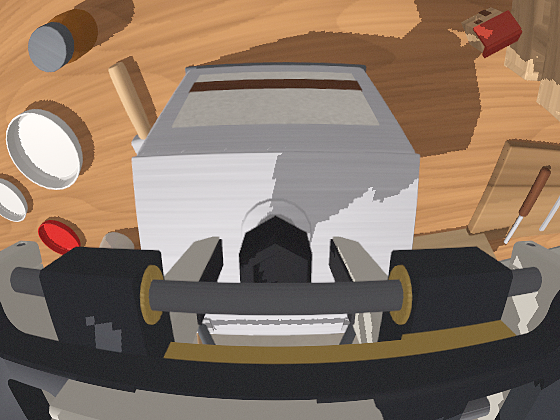

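The bung is centred between the pads, with bung edges at 240 and 311 and pads at 222 and 330. Closing now.

```bash
python3 -m crank '[{"hand":0.6,"delta_pos":[0.005,-0.003,0.006],"dr":[0,0,0]},{"hand":0.7,"delta_pos":[0.005,-0.003,0.006],"dr":[0,0,0]},{"hand":0.8,"delta_pos":[0.005,-0.003,0.006],"dr":[0,0,0]},{"hand":1,"delta_pos":[0.005,-0.003,0.006],"dr":[0,0,0]},{"hand":1,"delta_pos":[0.005,-0.003,0.006],"dr":[0,0,0]},{"hand":1,"delta_pos":[0.005,-0.003,0.006],"dr":[0,0,0]}]' 20; python3 -c "
from cell import readout
from h import *
rep(readout.get_obs())"
```

```text
time: 4.07
position: [560.2, 177.5, 223.9]
orientation: [0.09, 0.962, -0.024, 0.258]
contact_force: [-0.8, 1.5, -0.0]
gripper_width: 34.0
t 4.07 p [560.2 177.5 223.9] q [ 0.09   0.962 -0.024  0.258] j [-0.73  0.37  0.28  2.02  0.58  0.4   0.4 ] F [-0.8  1.5 -0. ] T [0.2  0.48 0.14] w 34.0
```

```bash
python3 -m crank '[{"hand":1,"delta_pos":[0,0,0],"dr":[0,0,0]},{"hand":1,"delta_pos":[0,0,0],"dr":[0,0,0]},{"hand":1,"delta_pos":[0,0,0],"dr":[0,0,0.05]},{"hand":1,"delta_pos":[0,0,-0.001],"dr":[0,0,0.11]},{"hand":1,"delta_pos":[0,0,-0.003],"dr":[0,0,0.17]},{"hand":1,"delta_pos":[0,0,-0.005],"dr":[0,0,0.23]}]' 55; python3 -c "
from cell import readout
from h import *
o=readout.get_obs();rep(o);delta(o,BUNG-N*15,tool(YAW,N))"
```

```text
time: 4.57
position: [559.9, 177.4, 223.9]
orientation: [0.263, 0.929, 0.023, 0.258]
contact_force: [5.3, 0.7, -6.4]
gripper_width: 33.7
t 4.57 p [559.9 177.4 223.9] q [0.263 0.929 0.023 0.258] j [-0.8   0.38  0.38  2.03  0.49  0.37  0.12] F [ 5.3  0.7 -6.4] T [0.08 0.35 0.47] w 33.7
pos [559.9 177.4 223.9] dp [-0.002 -0.002  0.004] dr [ 0.0006  0.0004 -0.2317] rows 2.9
```

```bash
python3 -m crank '[{"hand":1,"delta_pos":[0,0,0],"dr":[0,0,-0.06]},{"hand":1,"delta_pos":[0,0,-0.003],"dr":[0,0,-0.12]},{"hand":1,"delta_pos":[0,0,-0.006],"dr":[0,0,-0.18]},{"hand":1,"delta_pos":[0,0,-0.009],"dr":[0,0,-0.24]},{"hand":1,"delta_pos":[0,0,-0.012],"dr":[0,0,-0.3]},{"hand":1,"delta_pos":[0,0,-0.015],"dr":[0,0,-0.36]},{"hand":1,"delta_pos":[0,0,-0.018],"dr":[0,0,-0.42]},{"hand":1,"delta_pos":[0,0,-0.02],"dr":[0,0,-0.48]}]' 55; python3 - <<'E'
from cell import readout,eyes
from h import *
o=readout.get_obs();rep(o);delta(o,BUNG-N*15,tool(YAW,N))
print('F.n',o['contact_force']@N,'travel',(o['position']-[560.2,177.5,223.9])@N)
im=eyes.camera('side');cv2.imwrite('pics/side4.png',cv2.resize(im[110:245,200:340],None,fx=4,fy=4)[:,:,::-1])
im=eyes.camera('wrist');cv2.imwrite('pics/wrist4.png',im[:,:,::-1])
E
```

```text
time: 5.23
position: [558.9, 177.1, 225.1]
orientation: [-0.099, 0.961, -0.074, 0.248]
contact_force: [9.2, 1.5, -12.7]
gripper_width: 33.8
t 5.23 p [558.9 177.1 225.1] q [-0.099  0.961 -0.074  0.248] j [-0.65  0.37  0.17  2.02  0.67  0.43  0.71] F [  9.2   1.5 -12.7] T [0.92 0.19 0.11] w 33.8
pos [558.9 177.1 225.1] dp [-0.002 -0.001  0.013] dr [ 0.000e+00 -2.000e-04  2.498e-01] rows 3.1
F.n -15.411193615507063 travel 1.597218695970933
```

View pics/side4.png

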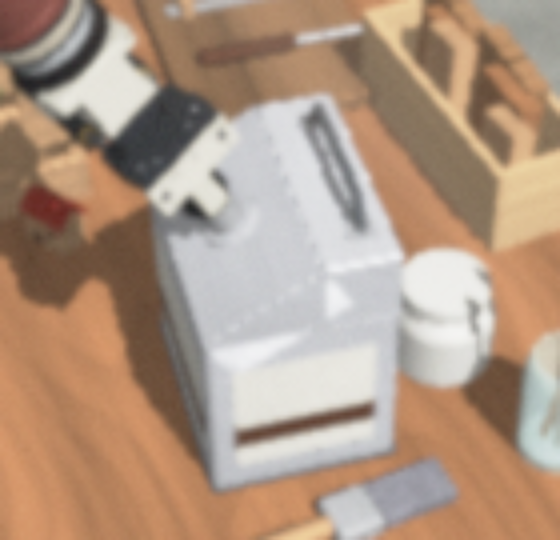

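View pics/wrist4.png

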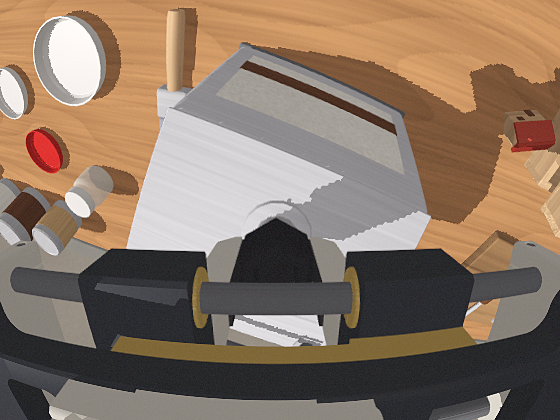

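```bash
python3 -m crank '[{"hand":1,"delta_pos":[0,0,0],"dr":[0,0,0.06]},{"hand":1,"delta_pos":[0,0,-0.004],"dr":[0,0,0.12]},{"hand":1,"delta_pos":[0,0,-0.007],"dr":[0,0,0.19]},{"hand":1,"delta_pos":[0,0,-0.009],"dr":[0,0,0.26]},{"hand":1,"delta_pos":[0,0,-0.011],"dr":[0,0,0.33]},{"hand":1,"delta_pos":[0,0,-0.013],"dr":[0,0,0.4]},{"hand":1,"delta_pos":[0,0,-0.015],"dr":[0,0,0.47]},{"hand":1,"delta_pos":[0,0,-0.017],"dr":[0,0,0.54]}]' 55; python3 - <<'E'
from cell import readout,eyes
from h import *
o=readout.get_obs();rep(o);delta(o,BUNG-N*15,tool(YAW,N))
print('F.n',o['contact_force']@N,'travel',(o['position']-[560.2,177.5,223.9])@N)
E
```

```text
time: 6.0
position: [558.3, 177.4, 226.2]
orientation: [0.306, 0.916, 0.035, 0.257]
contact_force: [8.5, -0.0, -10.2]
gripper_width: 33.7
t 6.0 p [558.3 177.4 226.2] q [0.306 0.916 0.035 0.257] j [-0.82  0.38  0.4   2.03  0.47  0.38  0.05] F [  8.5  -0.  -10.2] T [0.09 0.08 0.34] w 33.7
pos [558.3 177.4 226.2] dp [-0.002 -0.     0.022] dr [-2.00e-04  2.00e-04 -2.92e-01] rows 3.7
F.n -12.996873607820328 travel 2.9557479894579193
```

```bash
cat > s.py <<'E'
from cell import readout
from h import *
o=readout.get_obs();rep(o);delta(o,BUNG-N*15,tool(YAW,N))
print('F.n',o['contact_force']@N,'travel',(o['position']-[560.2,177.5,223.9])@N)
E
python3 -m crank '[{"hand":1,"delta_pos":[0,0,0],"dr":[0,0,-0.06]},{"hand":1,"delta_pos":[0,0,-0.004],"dr":[0,0,-0.12]},{"hand":1,"delta_pos":[0,0,-0.007],"dr":[0,0,-0.19]},{"hand":1,"delta_pos":[0,0,-0.01],"dr":[0,0,-0.26]},{"hand":1,"delta_pos":[0,0,-0.012],"dr":[0,0,-0.33]},{"hand":1,"delta_pos":[0,0,-0.014],"dr":[0,0,-0.4]},{"hand":1,"delta_pos":[0,0,-0.016],"dr":[0,0,-0.47]},{"hand":1,"delta_pos":[0,0,-0.018],"dr":[0,0,-0.54]},{"hand":1,"delta_pos":[0,0,-0.02],"dr":[0,0,-0.61]}]' 55; python3 s.py
```

```text
time: 6.75
position: [557.4, 177.4, 227.5]
orientation: [-0.152, 0.954, -0.088, 0.243]
contact_force: [8.4, 0.7, -12.0]
gripper_width: 33.4
t 6.75 p [557.4 177.4 227.5] q [-0.152  0.954 -0.088  0.243] j [-0.63  0.36  0.14  2.02  0.69  0.45  0.8 ] F [  8.4   0.7 -12. ] T [0.49 0.3  0.11] w 33.4
pos [557.4 177.4 227.5] dp [-0.003 -0.001  0.032] dr [-3.000e-04 -6.000e-04  3.206e-01] rows 4.0
F.n -14.466997546065489 travel 4.451978186953315
```

```bash
python3 -m crank '[{"hand":1,"delta_pos":[0,0,0],"dr":[0,0,0.06]},{"hand":1,"delta_pos":[0,0,-0.004],"dr":[0,0,0.12]},{"hand":1,"delta_pos":[0,0,-0.007],"dr":[0,0,0.19]},{"hand":1,"delta_pos":[0,0,-0.01],"dr":[0,0,0.26]},{"hand":1,"delta_pos":[0,0,-0.012],"dr":[0,0,0.33]},{"hand":1,"delta_pos":[0,0,-0.014],"dr":[0,0,0.4]},{"hand":1,"delta_pos":[0,0,-0.016],"dr":[0,0,0.47]},{"hand":1,"delta_pos":[0,0,-0.018],"dr":[0,0,0.54]},{"hand":1,"delta_pos":[0,0,-0.02],"dr":[0,0,0.61]}]' 55; python3 s.py
```

```text
time: 7.5
position: [556.7, 177.7, 228.9]
orientation: [0.306, 0.916, 0.034, 0.256]
contact_force: [8.4, -0.2, -11.7]
gripper_width: 33.7
t 7.5 p [556.7 177.7 228.9] q [0.306 0.916 0.034 0.256] j [-0.82  0.37  0.39  2.02  0.47  0.39  0.04] F [  8.4  -0.2 -11.7] T [ 0.19 -0.26  0.38] w 33.7
pos [556.7 177.7 228.9] dp [-0.002  0.     0.043] dr [-7.000e-04 -1.000e-04 -2.918e-01] rows 3.7
F.n -14.280684299879624 travel 6.093080403665921
```

Steady at about 1.5 mm per stroke with about 14 N. I'll continue and check the can.

```bash
python3 -m crank '[{"hand":1,"delta_pos":[0,0,0],"dr":[0,0,-0.06]},{"hand":1,"delta_pos":[0,0,-0.004],"dr":[0,0,-0.12]},{"hand":1,"delta_pos":[0,0,-0.007],"dr":[0,0,-0.19]},{"hand":1,"delta_pos":[0,0,-0.01],"dr":[0,0,-0.26]},{"hand":1,"delta_pos":[0,0,-0.012],"dr":[0,0,-0.33]},{"hand":1,"delta_pos":[0,0,-0.014],"dr":[0,0,-0.4]},{"hand":1,"delta_pos":[0,0,-0.016],"dr":[0,0,-0.47]},{"hand":1,"delta_pos":[0,0,-0.018],"dr":[0,0,-0.54]},{"hand":1,"delta_pos":[0,0,-0.02],"dr":[0,0,-0.61]}]' 55; python3 s.py;  python3 - <<'E'
from cell import eyes
import cv2
im=eyes.camera('side');cv2.imwrite('pics/side5.png',cv2.resize(im[110:245,200:340],None,fx=4,fy=4)[:,:,::-1])
E
```

```text
time: 8.25
position: [556.0, 177.7, 230.3]
orientation: [-0.152, 0.954, -0.088, 0.243]
contact_force: [6.1, 0.4, -9.7]
gripper_width: 33.7
t 8.25 p [556.  177.7 230.3] q [-0.152  0.954 -0.088  0.243] j [-0.62  0.35  0.13  2.02  0.69  0.46  0.8 ] F [ 6.1  0.4 -9.7] T [0.88 0.46 0.21] w 33.7
pos [556.  177.7 230.3] dp [-0.001 -0.001  0.053] dr [-0.0005 -0.0009  0.3206] rows 4.0
F.n -11.383746951721806 travel 7.620198809253921
```

View pics/side5.png

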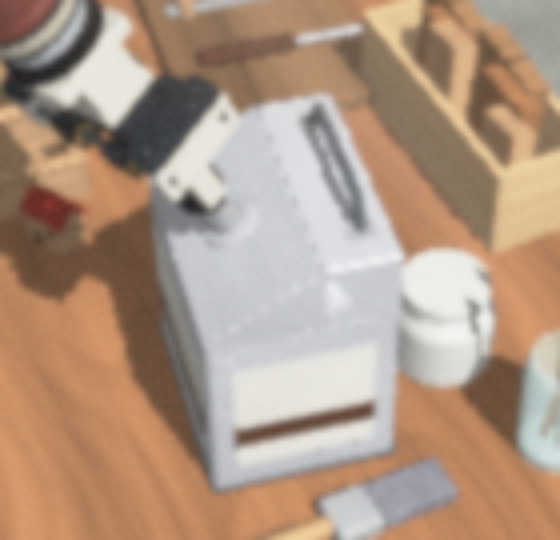

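The can hasn't moved: its bottom corner is still at (217,487) and its far corner at (393,450) in the zoom. The bung is coming out.

```bash
python3 -m crank '[{"hand":1,"delta_pos":[0,0,0],"dr":[0,0,0.06]},{"hand":1,"delta_pos":[0,0,-0.004],"dr":[0,0,0.12]},{"hand":1,"delta_pos":[0,0,-0.007],"dr":[0,0,0.19]},{"hand":1,"delta_pos":[0,0,-0.01],"dr":[0,0,0.26]},{"hand":1,"delta_pos":[0,0,-0.012],"dr":[0,0,0.33]},{"hand":1,"delta_pos":[0,0,-0.014],"dr":[0,0,0.4]},{"hand":1,"delta_pos":[0,0,-0.016],"dr":[0,0,0.47]},{"hand":1,"delta_pos":[0,0,-0.018],"dr":[0,0,0.54]},{"hand":1,"delta_pos":[0,0,-0.02],"dr":[0,0,0.61]}]' 55; python3 s.py
```

```text
time: 9.05
position: [555.1, 178.5, 231.9]
orientation: [0.304, 0.917, 0.034, 0.256]
contact_force: [7.6, 1.5, -10.8]
gripper_width: 33.6
t 9.05 p [555.1 178.5 231.9] q [0.304 0.917 0.034 0.256] j [-0.81  0.37  0.38  2.02  0.48  0.4   0.04] F [  7.6   1.5 -10.8] T [0.58 0.03 0.43] w 33.6
pos [555.1 178.5 231.9] dp [-0.004 -0.003  0.066] dr [-0.0005 -0.0004 -0.2882] rows 3.6
F.n -12.93494968089743 travel 9.529174078168554
```

```bash
python3 -m crank '[{"hand":1,"delta_pos":[0,0,0],"dr":[0,0,-0.06]},{"hand":1,"delta_pos":[0,0,-0.004],"dr":[0,0,-0.12]},{"hand":1,"delta_pos":[0,0,-0.007],"dr":[0,0,-0.19]},{"hand":1,"delta_pos":[0,0,-0.01],"dr":[0,0,-0.26]},{"hand":1,"delta_pos":[0,0,-0.012],"dr":[0,0,-0.33]},{"hand":1,"delta_pos":[0,0,-0.014],"dr":[0,0,-0.4]},{"hand":1,"delta_pos":[0,0,-0.016],"dr":[0,0,-0.47]},{"hand":1,"delta_pos":[0,0,-0.018],"dr":[0,0,-0.54]},{"hand":1,"delta_pos":[0,0,-0.02],"dr":[0,0,-0.61]}]' 55; python3 s.py
```

```text
time: 9.8
position: [554.2, 178.3, 233.7]
orientation: [-0.155, 0.954, -0.089, 0.242]
contact_force: [2.4, -0.3, -2.2]
gripper_width: 33.7
t 9.8 p [554.2 178.3 233.7] q [-0.155  0.954 -0.089  0.242] j [-0.62  0.35  0.12  2.02  0.69  0.47  0.81] F [ 2.4 -0.3 -2.2] T [ 0.24 -0.05 -0.04] w 33.7
pos [554.2 178.3 233.7] dp [-0.001 -0.002  0.079] dr [-0.0007 -0.001   0.3246] rows 4.1
F.n -3.1081573081127147 travel 11.5084545695709
```

```bash
python3 -m crank '[{"hand":1,"delta_pos":[0,0,0],"dr":[0,0,0.06]},{"hand":1,"delta_pos":[0,0,-0.004],"dr":[0,0,0.12]},{"hand":1,"delta_pos":[0,0,-0.007],"dr":[0,0,0.19]},{"hand":1,"delta_pos":[0,0,-0.01],"dr":[0,0,0.26]},{"hand":1,"delta_pos":[0,0,-0.012],"dr":[0,0,0.33]},{"hand":1,"delta_pos":[0,0,-0.014],"dr":[0,0,0.4]},{"hand":1,"delta_pos":[0,0,-0.016],"dr":[0,0,0.47]},{"hand":1,"delta_pos":[0,0,-0.018],"dr":[0,0,0.54]},{"hand":1,"delta_pos":[0,0,-0.02],"dr":[0,0,0.61]}]' 55; python3 s.py
```

```text
time: 10.55
position: [552.9, 178.9, 236.6]
orientation: [0.304, 0.917, 0.034, 0.256]
contact_force: [0.4, 0.9, 0.2]
gripper_width: 33.6
t 10.55 p [552.9 178.9 236.6] q [0.304 0.917 0.034 0.256] j [-0.81  0.35  0.37  2.02  0.49  0.41  0.03] F [0.4 0.9 0.2] T [0.23 0.45 0.08] w 33.6
pos [552.9 178.9 236.6] dp [-0.001 -0.004  0.101] dr [-0.0004 -0.0003 -0.289 ] rows 3.6
F.n 0.057479833832900964 travel 14.726151358528508
```

Friction gone at about 12 mm. I'll draw it the rest of the way along the neck.

```bash
python3 -m crank '[{"hand":1,"delta_pos":[0,0,-0.02],"dr":[0,0,-0.06]},{"hand":1,"delta_pos":[0,-0.002,-0.045],"dr":[0,0,-0.12]},{"hand":1,"delta_pos":[0,-0.003,-0.075],"dr":[0,0,-0.18]},{"hand":1,"delta_pos":[0,-0.003,-0.11],"dr":[0,0,-0.24]},{"hand":1,"delta_pos":[0,-0.003,-0.16],"dr":[0,0,-0.289]},{"hand":1,"delta_pos":[0,-0.003,-0.22],"dr":[0,0,-0.289]},{"hand":1,"delta_pos":[0,-0.003,-0.3],"dr":[0,0,-0.289]},{"hand":1,"delta_pos":[0,-0.003,-0.4],"dr":[0,0,-0.289]},{"hand":1,"delta_pos":[0,-0.003,-0.5],"dr":[0,0,-0.289]},{"hand":1,"delta_pos":[0,-0.003,-0.5],"dr":[0,0,-0.289]}]' 40; python3 s.py; python3 - <<'E'
from cell import eyes
import cv2
im=eyes.camera('side');cv2.imwrite('pics/side6.png',cv2.resize(im[70:320,180:400],None,fx=2.4,fy=2.4)[:,:,::-1])
im=eyes.camera('wrist');cv2.imwrite('pics/wrist6.png',im[:,:,::-1])
E
```

```text
time: 11.38
position: [516.0, 186.6, 304.2]
orientation: [0.091, 0.961, -0.022, 0.259]
contact_force: [1.4, 0.2, -1.1]
gripper_width: 34.0
t 11.38 p [516.  186.6 304.2] q [ 0.091  0.961 -0.022  0.259] j [-0.76  0.21  0.21  1.98  0.54  0.63  0.43] F [ 1.4  0.2 -1.1] T [0.16 0.45 0.01] w 34.0
pos [516.  186.6 304.2] dp [ 0.009 -0.011  0.616] dr [ 0.0023  0.0015 -0.0018] rows 2.2
F.n -1.597380910052648 travel 92.09052062855008
```

View pics/side6.png

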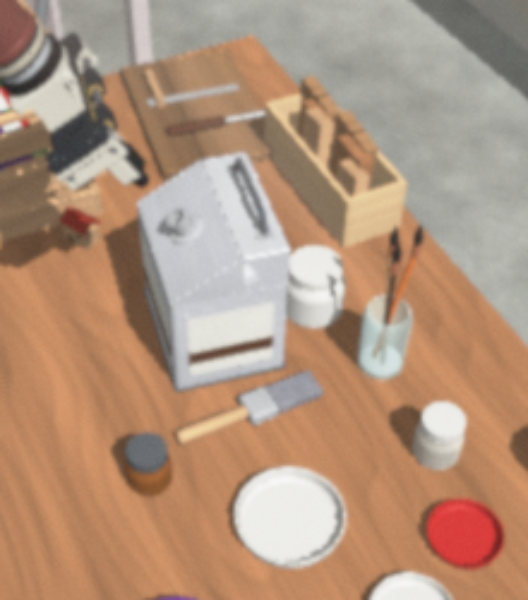

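View pics/wrist6.png

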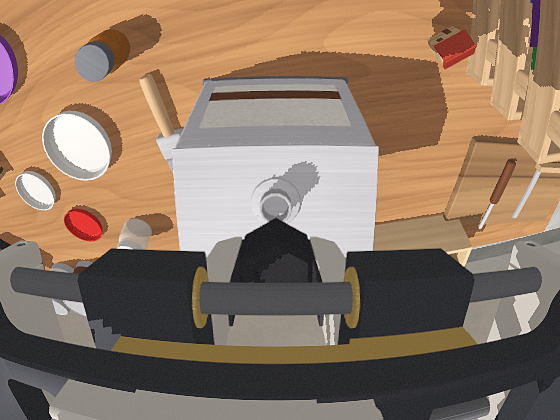

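The bung is out: the neck is open at (275,205) in the wrist view, and the can sits as before. Next, over to the dish.

```bash
cat > d.py <<'E'
from cell import readout
from h import *
import sys
o=readout.get_obs();rep(o)
delta(o,np.array([558,-151.,float(sys.argv[1])]),tool(-0.6,np.array([0,0,1.])))
E
python3 -m crank '[{"hand":1,"delta_pos":[0,-0.15,-0.1],"dr":[0,0,0]},{"hand":1,"delta_pos":[0,-0.4,-0.1],"dr":[0,0,0]},{"hand":1,"delta_pos":[0,-0.7,-0.1],"dr":[0,0,0]},{"hand":1,"delta_pos":[0,-1,-0.1],"dr":[0,0,0]},{"hand":1,"delta_pos":[0,-1,-0.1],"dr":[0,0,0]},{"hand":1,"delta_pos":[0,-1,-0.1],"dr":[0,0,0]}]' 40; python3 d.py 220
```

```text
time: 11.98
position: [479.3, 35.3, 313.8]
orientation: [0.095, 0.961, -0.025, 0.257]
contact_force: [0.0, 0.0, 0.5]
gripper_width: 33.9
t 11.98 p [479.3  35.3 313.8] q [ 0.095  0.961 -0.025  0.257] j [-0.54  0.04  0.29  2.15  0.43  0.52  0.79] F [0.  0.  0.5] T [0.15 0.53 0.02] w 33.9
pos [479.3  35.3 313.8] dp [-0.345 -1.116  0.919] dr [0.0673 0.3275 0.2506] rows 5.3
```

```bash
python3 -m crank '[{"hand":1,"delta_pos":[-0.03,-0.15,0],"dr":[0.01,0.05,0.04]},{"hand":1,"delta_pos":[-0.07,-0.35,0.05],"dr":[0.02,0.1,0.08]},{"hand":1,"delta_pos":[-0.13,-0.55,0.15],"dr":[0.03,0.15,0.12]},{"hand":1,"delta_pos":[-0.2,-0.75,0.3],"dr":[0.04,0.2,0.16]},{"hand":1,"delta_pos":[-0.26,-0.9,0.45],"dr":[0.055,0.26,0.2]},{"hand":1,"delta_pos":[-0.32,-1,0.65],"dr":[0.067,0.327,0.25]},{"hand":1,"delta_pos":[-0.345,-1,0.8],"dr":[0.067,0.327,0.25]},{"hand":1,"delta_pos":[-0.345,-1,0.8],"dr":[0.067,0.327,0.25]},{"hand":1,"delta_pos":[-0.345,-1,0.8],"dr":[0.067,0.327,0.25]}]' 40; python3 d.py 110; python3 - <<'E'
from cell import eyes,models
from h import *
for n in ('side','top'):
    im=eyes.camera(n); ci=eyes.camera_info(n)
    cv2.imwrite(f'pics/{n}7.png',im[:,:,::-1])
    for q in models.outline_of('dish',n):
        ys,xs=np.nonzero(q['pixels']); b=q['box']
        print(n,round(q['score'],2),np.round(b),len(xs),onplane(((b[0]+b[2])/2,(b[1]+b[3])/2),ci,11).round(1))
E
```

```text
time: 12.73
position: [552.9, -130.8, 232.5]
orientation: [0.294, 0.956, -0.001, -0.002]
contact_force: [-0.5, 0.6, 0.2]
gripper_width: 34.0
t 12.73 p [ 552.9 -130.8  232.5] q [ 0.294  0.956 -0.001 -0.002] j [-0.07  0.5   0.41  1.65 -0.22  1.04  1.38] F [-0.5  0.6  0.2] T [ 0.02 -0.   -0.  ] w 34.0
pos [ 552.9 -130.8  232.5] dp [-0.107 -0.09   0.816] dr [-0.0014 -0.0024  0.0017] rows 3.0
side 0.96 [227. 319. 278. 370.] 2043 [ 366.1 -250.5   11. ]
side 0.85 [335. 311. 368. 347.] 1027 [ 619.  -327.8   11. ]
side 0.79 [278. 266. 325. 311.] 1535 [ 556.  -161.1   11. ]
side 0.6 [357. 278. 391. 309.] 756 [ 733.5 -265.3   11. ]
top 0.89 [308. 212. 329. 245.] 572 [ 546.2 -115.9   11. ]
top 0.77 [374. 273. 396. 318.] 470 [ 357.9 -293.    11. ]
top 0.56 [401. 204. 405. 210.] 11 [ 603.5 -361.1   11. ]
top 0.44 [368. 147. 373. 155.] 20 [ 771.2 -276.9   11. ]
```

View pics/side7.png

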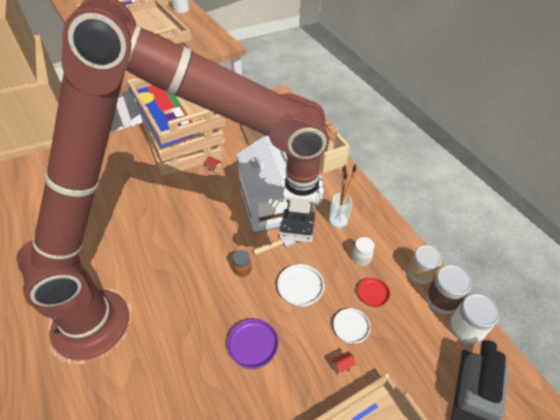

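View pics/top7.png

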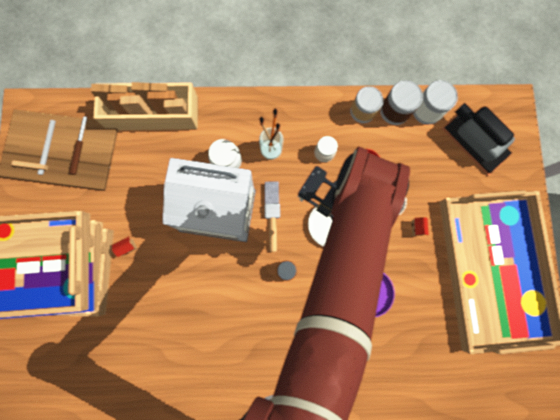

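The white dish is unmoved at (301,286) in the side view; the can is unmoved too. Two early views put the dish at about (558,-151). Going down.

```bash
python3 -m crank '[{"hand":1,"delta_pos":[-0.05,-0.05,0.1],"dr":[0,0,0]},{"hand":1,"delta_pos":[-0.107,-0.09,0.3],"dr":[0,-0.002,0]},{"hand":1,"delta_pos":[-0.107,-0.09,0.5],"dr":[0,-0.002,0]},{"hand":1,"delta_pos":[-0.107,-0.09,0.7],"dr":[0,-0.002,0]},{"hand":1,"delta_pos":[-0.107,-0.09,0.816],"dr":[0,-0.002,0]},{"hand":1,"delta_pos":[-0.107,-0.09,0.816],"dr":[0,-0.002,0]},{"hand":1,"delta_pos":[-0.107,-0.09,0.816],"dr":[0,-0.002,0]}]' 40; python3 d.py 40; python3 - <<'E'
from cell import eyes
import cv2
im=eyes.camera('side');cv2.imwrite('pics/side8.png',cv2.resize(im[180:330,220:380],None,fx=4,fy=4)[:,:,::-1])
im=eyes.camera('wrist');cv2.imwrite('pics/wrist8.png',im[:,:,::-1])
E
```

```text
time: 13.52
position: [558.6, -150.5, 115.5]
orientation: [0.294, 0.956, 0.0, 0.003]
contact_force: [-0.3, -0.2, 0.5]
gripper_width: 33.7
t 13.52 p [ 558.6 -150.5  115.5] q [0.294 0.956 0.    0.003] j [ 0.    0.64  0.35  1.77 -0.3   0.78  1.48] F [-0.3 -0.2  0.5] T [-0.04 -0.04 -0.02] w 33.7
pos [ 558.6 -150.5  115.5] dp [ 0.004 -0.006  0.503] dr [0.0016 0.0039 0.0023] rows 1.8
```

View pics/side8.png

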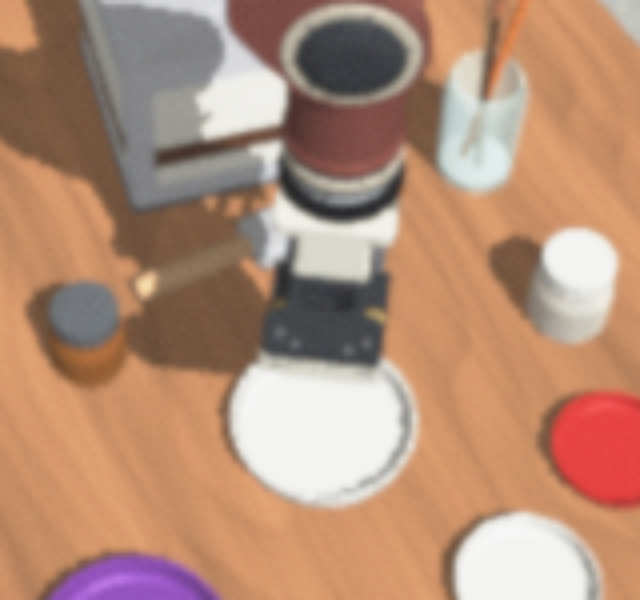

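View pics/wrist8.png

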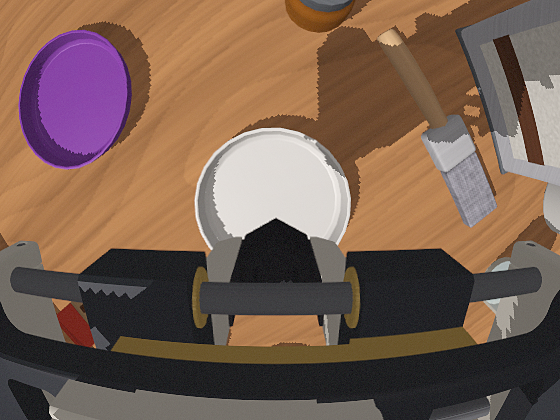

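Wrist view: the dish is laterally centred (195..351). I'll check the other axis by projecting the assumed rim into the fisheye picture.

```bash
python3 - <<'E'
from cell import eyes
from h import *
ci=eyes.camera_info('wrist')
im=cv2.imread('pics/wrist8.png')
t=np.linspace(0,2*np.pi,100)
P=np.c_[558+66*np.cos(t),-151+66*np.sin(t),0*t+22]
c=R.from_quat(ci['orientation']).inv().apply(P-ci['position'])
th=np.arctan2(np.hypot(c[:,0],c[:,1]),c[:,2]); f=th/np.hypot(c[:,0],c[:,1])*ci['fx']
u=np.c_[c[:,0]*f+ci['cx'],c[:,1]*f+ci['cy']]
cv2.polylines(im,[np.round(u).astype(int)],True,(0,0,255),1)
cv2.imwrite('pics/wrist8b.png',im)
E
```

```text
(no output)
```

View pics/wrist8b.png

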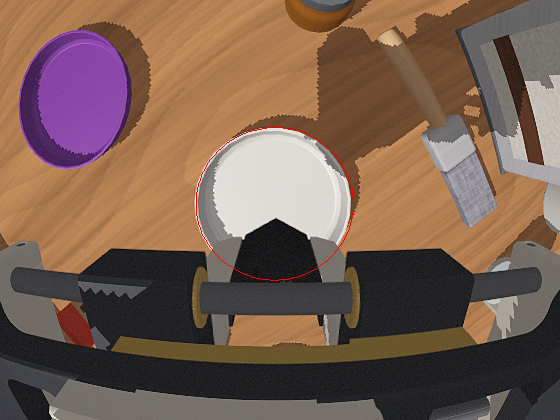

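The rim overlay matches the dish. Lowering.

```bash
python3 -m crank '[{"hand":1,"delta_pos":[0.004,-0.006,0.1],"dr":[0.0016,0.004,0.002]},{"hand":1,"delta_pos":[0.004,-0.006,0.2],"dr":[0.0016,0.004,0.002]},{"hand":1,"delta_pos":[0.004,-0.006,0.3],"dr":[0.0016,0.004,0.002]},{"hand":1,"delta_pos":[0.004,-0.006,0.4],"dr":[0.0016,0.004,0.002]},{"hand":1,"delta_pos":[0.004,-0.006,0.47],"dr":[0.0016,0.004,0.002]},{"hand":1,"delta_pos":[0.004,-0.006,0.5],"dr":[0.0016,0.004,0.002]},{"hand":1,"delta_pos":[0.004,-0.006,0.5],"dr":[0.0016,0.004,0.002]},{"hand":1,"delta_pos":[0.004,-0.006,0.5],"dr":[0.0016,0.004,0.002]}]' 40; python3 d.py 32
```

```text
time: 14.28
position: [560.1, -152.2, 42.3]
orientation: [0.295, 0.955, -0.0, 0.002]
contact_force: [0.4, -0.3, -0.2]
gripper_width: 33.6
t 14.28 p [ 560.1 -152.2   42.3] q [ 0.295  0.955 -0.     0.002] j [ 0.04  0.75  0.3   1.81 -0.35  0.63  1.52] F [ 0.4 -0.3 -0.2] T [ 0.04 -0.02  0.04] w 33.6
pos [ 560.1 -152.2   42.3] dp [ 0.017 -0.002  0.069] dr [0.0008 0.0028 0.    ] rows 0.3
```

```bash
python3 -m crank '[{"hand":1,"delta_pos":[0.01,0,0.015],"dr":[0.001,0.003,0]},{"hand":1,"delta_pos":[0.015,0,0.025],"dr":[0.001,0.003,0]},{"hand":1,"delta_pos":[0.015,0,0.035],"dr":[0.001,0.003,0]},{"hand":1,"delta_pos":[0.015,0,0.045],"dr":[0.001,0.003,0]},{"hand":1,"delta_pos":[0.015,0,0.05],"dr":[0.001,0.003,0]},{"hand":1,"delta_pos":[0.015,0,0.05],"dr":[0.001,0.003,0]}]' 40; python3 d.py 32
```

```text
time: 14.78
position: [558.2, -150.9, 34.7]
orientation: [0.296, 0.955, -0.0, -0.0]
contact_force: [-0.9, 0.2, -0.0]
gripper_width: 33.6
t 14.78 p [ 558.2 -150.9   34.7] q [ 0.296  0.955 -0.    -0.   ] j [ 0.04  0.76  0.3   1.82 -0.36  0.62  1.53] F [-0.9  0.2 -0. ] T [-0.07 -0.02  0.03] w 33.6
pos [ 558.2 -150.9   34.7] dp [ 0.001 -0.001  0.018] dr [-0.0002 -0.0003  0.    ] rows 0.1
```

```bash
python3 -m crank '[{"hand":1,"delta_pos":[0,0,0.005],"dr":[0,0,0]},{"hand":1,"delta_pos":[0,0,0.01],"dr":[0,0,0]},{"hand":1,"delta_pos":[0,0,0.01],"dr":[0,0,0]},{"hand":1,"delta_pos":[0,0,0.01],"dr":[0,0,0]}]' 40; python3 d.py 32
```

```text
time: 15.12
position: [558.2, -150.8, 33.1]
orientation: [0.295, 0.955, -0.0, -0.0]
contact_force: [0.0, -0.2, 0.5]
gripper_width: 33.6
t 15.12 p [ 558.2 -150.8   33.1] q [ 0.295  0.955 -0.    -0.   ] j [ 0.04  0.76  0.3   1.82 -0.36  0.62  1.53] F [ 0.  -0.2  0.5] T [-0.07  0.   -0.01] w 33.6
pos [ 558.2 -150.8   33.1] dp [ 0.001 -0.002  0.008] dr [-0.0002 -0.0004  0.    ] rows 0.0
```

```bash
python3 -m crank '[{"hand":1,"delta_pos":[0,0,0.004],"dr":[0,0,0]},{"hand":1,"delta_pos":[0,0,0.007],"dr":[0,0,0]},{"hand":1,"delta_pos":[0,0,0.007],"dr":[0,0,0]},{"hand":1,"delta_pos":[0,0,0.007],"dr":[0,0,0]}]' 40; python3 d.py 32
```

```text
time: 15.45
position: [558.3, -151.0, 32.6]
orientation: [0.296, 0.955, -0.0, -0.0]
contact_force: [-1.5, 0.3, 4.5]
gripper_width: 33.5
t 15.45 p [ 558.3 -151.    32.6] q [ 0.296  0.955 -0.    -0.   ] j [ 0.04  0.76  0.3   1.82 -0.36  0.61  1.53] F [-1.5  0.3  4.5] T [0.11 0.33 0.03] w 33.5
pos [ 558.3 -151.    32.6] dp [ 0.002 -0.001  0.004] dr [-0.0001 -0.0001 -0.    ] rows 0.0
```

Contact at 4.5 N. Relaxing the grip, then opening slowly.

```bash
python3 -m crank '[{"hand":1,"delta_pos":[0,0,0.001],"dr":[0,0,0]},{"hand":0.64,"delta_pos":[0,0,0.001],"dr":[0,0,0]},{"hand":0.6,"delta_pos":[0,0,0.001],"dr":[0,0,0]},{"hand":0.57,"delta_pos":[0,0,0.001],"dr":[0,0,0]},{"hand":0.53,"delta_pos":[0,0,0.001],"dr":[0,0,0]},{"hand":0.5,"delta_pos":[0,0,0.001],"dr":[0,0,0]},{"hand":0.4,"delta_pos":[0,0,0],"dr":[0,0,0]},{"hand":0.3,"delta_pos":[0,0,0],"dr":[0,0,0]},{"hand":0.3,"delta_pos":[0,0,0],"dr":[0,0,0]}]' 8; python3 d.py 32;python3 - <<'E'
from cell import eyes
import cv2
im=eyes.camera('wrist');cv2.imwrite('pics/wrist9.png',im[:,:,::-1])
E
```

```text
time: 16.2
position: [558.3, -151.0, 32.5]
orientation: [0.296, 0.955, -0.0, -0.0]
contact_force: [-0.6, -0.2, -0.4]
gripper_width: 61.7
t 16.2 p [ 558.3 -151.    32.5] q [ 0.296  0.955 -0.    -0.   ] j [ 0.04  0.76  0.3   1.82 -0.36  0.61  1.53] F [-0.6 -0.2 -0.4] T [0.   0.03 0.02] w 61.7
pos [ 558.3 -151.    32.5] dp [ 0.002 -0.001  0.003] dr [-0.0001 -0.0002 -0.    ] rows 0.0
```

View pics/wrist9.png

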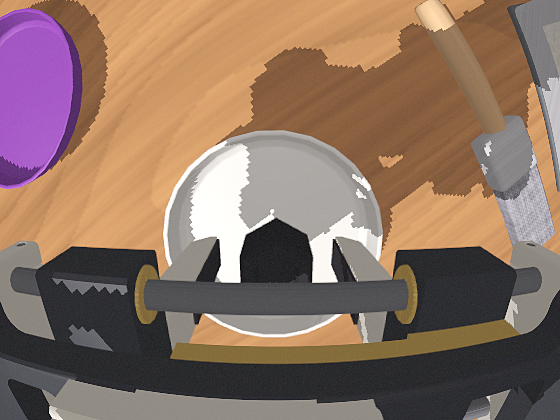

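The bung stands free between the open pads (240..313). Retreating straight up.

```bash
python3 -m crank '[{"hand":0.3,"delta_pos":[0,0,-0.05],"dr":[0,0,0]},{"hand":0.3,"delta_pos":[0,0,-0.12],"dr":[0,0,0]},{"hand":0.3,"delta_pos":[0,0,-0.2],"dr":[0,0,0]},{"hand":0.3,"delta_pos":[0,0,-0.35],"dr":[0,0,0]},{"hand":0.3,"delta_pos":[0,0,-0.55],"dr":[0,0,0]},{"hand":0.3,"delta_pos":[0,0,-0.8],"dr":[0,0,0]},{"hand":0.3,"delta_pos":[0,0,-1],"dr":[0,0,0]},{"hand":0.3,"delta_pos":[0,0,-1],"dr":[0,0,0]},{"hand":0.3,"delta_pos":[0,0,-1],"dr":[0,0,0]}]' 8; python3 - <<'E'
from cell import eyes,models,readout
from h import *
import pickle
rep(readout.get_obs())
D=pickle.load(open('D.pkl','rb'))
im=eyes.camera('wrist');cv2.imwrite('pics/wrist10.png',im[:,:,::-1])
im=eyes.camera('side');cv2.imwrite('pics/side10.png',im[:,:,::-1])
im=eyes.camera('top');cv2.imwrite('pics/top10.png',im[:,:,::-1])
im=im.copy();c,_=cv2.findContours(sil(canparts(),605,168.5,YAW,D['top']['ci']).astype(np.uint8),cv2.RETR_EXTERNAL,cv2.CHAIN_APPROX_NONE)
b=cv2.resize(im,None,fx=2,fy=2);a=cv2.resize(D['top']['im'],None,fx=2,fy=2)
cv2.drawContours(a,c,-1,(255,0,0),1);cv2.drawContours(b,c,-1,(255,0,0),1)
cv2.imwrite('pics/cmp.png',np.hstack([a[280:520,280:620],b[280:520,280:620]])[:,:,::-1])
E
```

```text
time: 17.0
position: [559.7, -151.6, 185.9]
orientation: [0.296, 0.955, 0.0, 0.003]
contact_force: [-0.5, 0.4, -0.4]
gripper_width: 65.0
t 17.0 p [ 559.7 -151.6  185.9] q [0.296 0.955 0.    0.003] j [-0.02  0.56  0.4   1.69 -0.26  0.94  1.44] F [-0.5  0.4 -0.4] T [ 0.02  0.07 -0.02] w 65.0
```

View pics/wrist10.png

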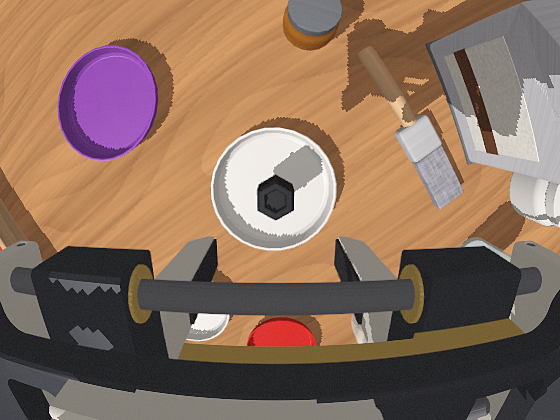

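View pics/side10.png

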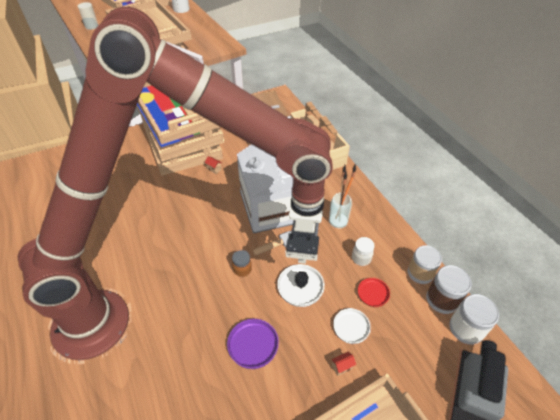

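View pics/cmp.png

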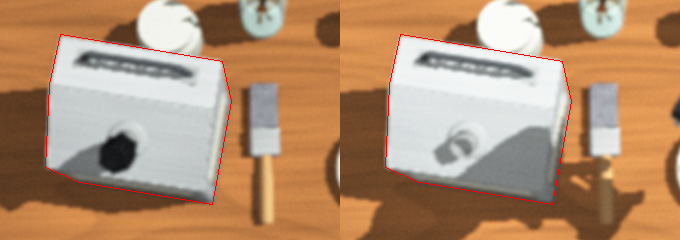

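The bung stands upright in the middle of the white dish (wrist view 275,197; side view 301,280). The can's outline hasn't shifted, and the other things are where they were. Handing in.

```bash
python3 -c "
from cell import order
print(order.sign_off())"
```

```text
the job is handed in; nothing more can be done
None
```

The bung is out of the neck and standing upright in the middle of the larger white dish. I handed the job in at about 17 s, well under the 69 s limit.

- **Pulling it out:** I gripped the bung on its flats and twisted it to and fro about ±27° while pulling gently along the neck. The pull read about 15 N at most when I checked after each stroke. The friction was gone after about 12 mm, and I drew the bung the rest of the way out along the neck.
- **Setting it down:** I lowered the bung until it touched the dish floor with about 4.5 N, opened the fingers slowly and backed straight up.
- **Last checks:** In the top view the can's outline matches where it stood at the start. The bung is standing free of the gripper, and the dish and the other things looked unmoved. Nothing failed. Two network results were off: the first top picture missed the can, and later dish outlines from above were partly hidden by the arm, so I used the earlier views.

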